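# Set the purge and crack the dry box open

### The arm

A 6-joint arm with a two-finger parallel gripper is mounted at the origin on the work surface. World frame = base frame: x ahead of the robot, y to its left, z up, the work surface at z = 0. Lengths are in m, angles in rad, forces in N, time in s.
With the tool pointing down it reaches from about 0.375 to 0.9 m from the base axis. Payload 3.1 kg.
Tool frame: the origin (TCP) lies at the very end of the fingers, on their centre line; the grasp point (between the pads) lies 19 mm behind it; x points along the fingers, z is the direction in which the jaws open and shut, and the axes are right-handed (so a half turn about x gives the same grasp; the last joint's range is limited). The gripper opens to 85 mm and grips with 20 to 120 N. Pads are 22 mm wide; open, the fingers measure 114 mm over their backs; the gripper's body (76 mm by 85 mm) begins 54 mm behind the grasp point. The pads swing forward as they close: fully open they stand 13 mm farther back than shut.
Start: joints at [0.944, 0.527, 1.433, -0, 1.181, -0.178], TCP at [0.271, 0.563, 0.231] pointing down, gripper open.
Joint ranges: [-3.08, 3.08], [-0.75, 2.2], [0.22, 2.44], [-1.43, 4.57], [0, 2.65], [-2.85, 2.85]. Speed limits (rad/s): [2.79, 2.79, 3.14, 3.14, 3.14, 3.14].

### API

Orientations are given as a unit quaternion [x, y, z, w].
In Python, from workcell import arm gives the robot as it stands.
- The arm moves only by the shell command python3 -m handwheel 'ROWS' [FORCE]. ROWS is JSON, a list that holds one entry, the list of rows, each a list of 7 numbers: the closure, from 0 (fully open) to 1 (shut), then the shift along the world's x, y, z in units of 80 cm (1.0 is 80 cm), then the turn, a rotation vector about the world's x, y, z in units of 0.08 rad (1.0 is 0.08 rad). A call has exactly 10 rows; each row shifts and turns the commanded pose from where the row before left it; what a row does not reach is not made up. A row lasts 1/12 s, in which the tool goes at most 41.7 mm and 7.16 degrees, less where a joint would pass 70% of its speed; a pose out of reach is approached as far as the arm can. A call with a number of a shift or a turn outside -1 to 1 is refused whole. A call with a gripper value outside its range is refused whole. The fingers move at their own pace and stop on an object; FORCE is the grip in N (left out, the last holds). Time passes only in rows, so rows that do not move let the fingers close, or fill a call up. It gives the time, the measured TCP pose, the force and the opening at its end, in the units of the state.
- arm.get_state(): the state, without advancing time (a new reading comes with each control period).
- arm.read_camera(name): name is "scene" or "top" or "wrist"; returns (picture, depth): 384x512x3 uint8, blue, green, red; 384x512 float32, m along the optical axis (not along the pixel's ray), 0 where there is no reading.
- arm.calibration(name): a dict with "vertical_fov" (degrees; the focal length in pixels is half the picture's height over the tangent of half this angle, whatever the lens; pixels are square), "cx", "cy" (the principal point, pixels), "xyz" and "orientation" of the camera in the world. Camera axes: x right, y down, z forward; pixel columns grow to the right and rows downward; lengths in m; the calibration is good to about 2 mm. A picture is of the moment at which its call begins: read the wrist's pose just before it. calibration takes no time and is no camera call; for the wrist camera it gives the pose at the moment of the call.
- arm.finish_job(): hands the job in, once; it reports no verdict.
The state is a dict: "clock": time; "joint_pos": joint angles; "joint_vel": joint speeds; "joint_torque": joint torques, N m; "tcp_pos": TCP position; "ee_rot": TCP orientation; "ft_force": force on the tool from outside, world axes, zero at the start; "moment": the same for the moment, N m; "finger_gap": opening from 0.0 (shut) to 1.0 (fully open).
Only numpy, scipy, OpenCV 4.12 (cv2) and the standard library are available. Lean on these libraries where they do the work, as an engineer would, in place of code of your own. Each camera call takes 0.05 s, during which the arm holds its last target.

### The job

First turn the blue regulator knob on the console until the black pointer of the dial lies over the orange marker, and let go of the knob. Then take the dry box's blue lid by its bar handle, break it free from its sticky seal without letting it fly open, and keep holding it slightly open, with a gap of about 4 to 5 cm at its front edge and never more than 8 cm. Finish while still holding the handle, with the lid still, and do not disturb the beaker, the dish and the jar standing close by.

Things in the scene. Friction and masses are not known exactly. Their poses are not given: they have to be found in the camera images.
- chamber: dry box, fixed to the bench: 240 (x) x 260 (y) x 150 high, clear walls on a grey plinth with sample vials inside; origin at the centre of its underside, front (handle side) faces its own -x
- lid: blue lid of the dry box, 248 x 268 x 12 thick, about 0.45 kg, with a steel bar handle. Origin at the middle of the box's far (+x) upper rim, 150 above the bench; shut, its axes are parallel to the chamber's, its front edge lies 245 along -x, z is up. The tilt of its z axis is the opening angle: 0.2 rad is a gap of about 48 at the front edge. It falls shut when let go
- lid_handle (a point): middle of the lid's bar handle: a round steel bar 12 thick, 130 long along the lid's y, its axis 35 above the lid's top, 106 free between its two posts; in the lid's frame this point is (-215, 0, 47). Axes as the lid's
- lid_hinge (a point): the lid's origin, on the hinge axis; axes as the lid's. A positive turn about +y opens the lid upward. A gasket holds it shut: the vertical pull needed at the handle rises to a peak of about 14 N within the first 1 mm of lift, and over the next 5 mm it drops suddenly to the lid's own weight, about 2.5 N at the handle
- console: purge regulator console, fixed to the bench: white and grey box 160 (x) x 270 (y), deck 60 above the bench; the dial's centre is at (0, 60) and the knob's axis at (0, -80) in its own frame; origin at the centre of its underside
- knob: blue knob on the console's deck: a disc 44 wide, 8 high with a grip bar on top, 42 long along the knob's x, 14 thick along its y, from 6 to 38 above the origin, and a white line on the -x half of the bar. Origin on its vertical axis, 66 above the bench. It turns lightly and stays where it is left
- knob_grip (a point): on the knob's axis, 31 above the knob's origin: the height at which to grip the bar. Axes as the knob's. Clockwise from above turns the pointer clockwise, 0.7 rad of pointer per rad of knob; 3.4 rad of travel between end stops, and the marker is always within reach
- pointer: black needle of the white dial (106 wide), 44 long; origin at the dial's centre, 68 above the bench, its x axis points along the needle. It starts anticlockwise of the marker (as seen from above) by 0.4 to 1.5 rad and moves only with the knob
- marker: orange marker over the dial's face, a bar 18 long, 7 wide, 29 to 47 from the dial's centre; origin at the dial's centre, its x axis points from there to the marker. It is preset: do not touch
- beaker: bystander: clear glass beaker, 52 wide, 70 high; origin at the centre of its underside
- dish: bystander: green glass dish, 52 wide, 16 high; origin at the centre of its underside
- jar: bystander: small jar with green cap, 36 wide, 55 high; origin at the centre of its underside

How it is judged:
On the way, in this order (a step that is already met when the one before it is completed fails the run):
1. the pointer lies over the marker, the knob is let go and the lid is still shut (angle between the x axis of pointer and the x axis of marker, either way round below 0.09 rad and angle between lid's own z axis and vertical below 0.03 rad and contact force between the fingers and knob below 0.3 N), for 0.3 s.
2. the lid has broken free of its seal, pulled by the fingers (angle between lid's own z axis and vertical above 0.07 rad and contact force between the fingers and lid above 1 N), for 0.1 s.
At the end, for the whole second after the job is handed in: The fingers hold the lid (over 1 N of contact) still (under 0.1 rad/s), open by 0.13 to 0.28 rad (a gap of about 32 to 68 mm at the front edge), and the pointer is still within 0.09 rad of the marker (angle between the x axis of pointer and the x axis of marker, either way round below 0.09 rad and angle between lid's own z axis and vertical between 0.13 and 0.28 rad and angular speed of lid below 0.1 rad/s and contact force between the fingers and lid above 1 N); the arm keeps its last pose, push and grip.
It fails at once if the lid flies open past 0.40 rad (a gap of about 97 mm) (angle between lid's own z axis and vertical above 0.4 rad).
It fails at once if the beaker, dish or jar is shifted by more than 30 mm (distance of any of beaker, dish, jar from where it was at the start of the episode above 0.03 m).
It also fails if it takes over 58 s, if anything falls off the work surface, if the arm or the gripper's body presses on something with over 40 N, if the wrist force passes 120 N, or if a joint passes its speed limit or range.

## Working session

There is one attempt and no reset: what is moved stays moved. The work goes in short steps, Python scripts to look and compute and a shell command to move; the robot and the scene stay as the last step left them, time stands still between calls to the robot, and variables do not carry over. Pictures are saved under pics/ and viewed, and the job is handed in when it is done.

```bash
ls; mkdir -p pics; python3 - <<'E'
from workcell import arm
import cv2
print(arm.get_state())
for n in ("scene","top"):
    p,d=arm.read_camera(n); cv2.imwrite(f"pics/{n}0.png",p); print(n,arm.calibration(n),d.min(),d.max())
E
```

```text
pics
{'clock': 0.0, 'joint_pos': array([ 9.43464384e-01,  5.28458548e-01,  1.43390708e+00, -1.18806764e-05,
        1.18140690e+00, -1.78487584e-01]), 'joint_vel': array([ 0.00035534, -0.00064031, -0.00065392,  0.00051615, -0.00153683,
        0.00100659]), 'joint_torque': array([-8.35554056e-04, -4.42347729e+01, -1.78027922e+01, -2.07007115e-04,
        8.36611114e-03,  1.46615230e-05]), 'tcp_pos': array([0.27074228, 0.56251477, 0.23033679]), 'ee_rot': array([-0.37648228,  0.59944532,  0.37589977,  0.5980182 ]), 'ft_force': array([ 0.56479925,  0.37677755, -0.35676646]), 'moment': array([-0.00393239,  0.05774204,  0.02434042]), 'finger_gap': 0.9978187972300103}
scene {'vertical_fov': 54.335234297069164, 'cx': 248.26075693382845, 'cy': 184.36682983220268, 'xyz': array([ 1.18337411, -0.05137494,  0.73642987]), 'orientation': array([ 0.67217293,  0.61939569, -0.27193497, -0.3009716 ])} 0.0 1.9763815
top {'vertical_fov': 46.76112640667357, 'cx': 254.86506657366297, 'cy': 192.45552060112232, 'xyz': array([ 0.48681173, -0.00691593,  1.1488558 ]), 'orientation': array([-0.70266643,  0.71095093, -0.01335987,  0.02510317])} 0.0 1.9729168
```

View pics/scene0.png

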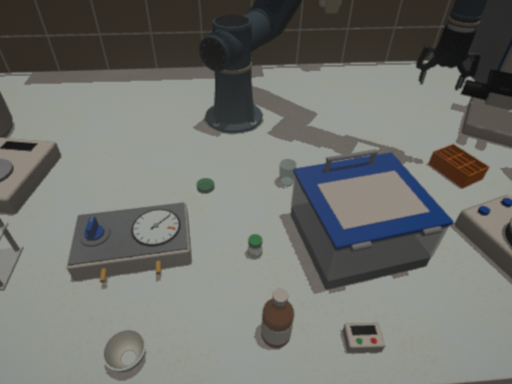

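View pics/top0.png

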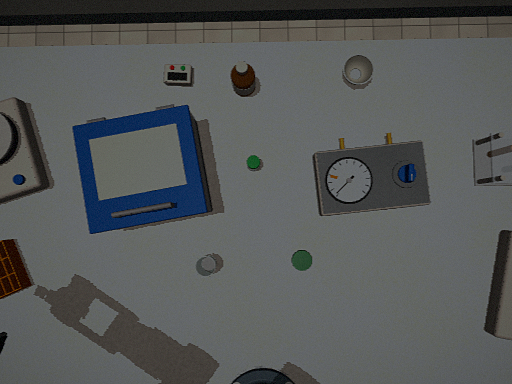

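The scene view shows the console on the left with the dial and knob, and the lid box on the right with its handle towards the robot. In the top view the dial is near (349,180), the knob (406,174), the handle (143,210), the jar (254,162), the beaker (209,264) and the dish (302,260). I'll zoom in and measure.

```bash
cat > h.py <<'E'
import numpy as np, cv2
from workcell import arm
from scipy.spatial.transform import Rotation as R
def K(c): 
    return 192/np.tan(np.radians(c['vertical_fov']/2))
def ray(c,u,v):
    f=K(c); d=np.array([(u-c['cx'])/f,(v-c['cy'])/f,1.0])
    return np.array(c['xyz']), R.from_quat(c['orientation']).apply(d)
def plane(c,u,v,z):
    o,d=ray(c,u,v); return o+d*(z-o[2])/d[2]
def dep(c,u,v,d):
    o,r=ray(c,u,v); return o+r*d
E
python3 - <<'E'
from h import *
p=cv2.imread('pics/top0.png')
a=cv2.resize(p[130:225,305:440],None,fx=5.5,fy=5.5,interpolation=cv2.INTER_CUBIC)
cv2.imwrite('pics/z1.png',np.clip(a.astype(float)*1.6,0,255).astype('uint8'))
a=cv2.resize(p[90:290,60:320],None,fx=3,fy=3,interpolation=cv2.INTER_CUBIC)
cv2.imwrite('pics/z2.png',np.clip(a.astype(float)*1.6,0,255).astype('uint8'))
E
```

```text
(no output)
```

View pics/z1.png

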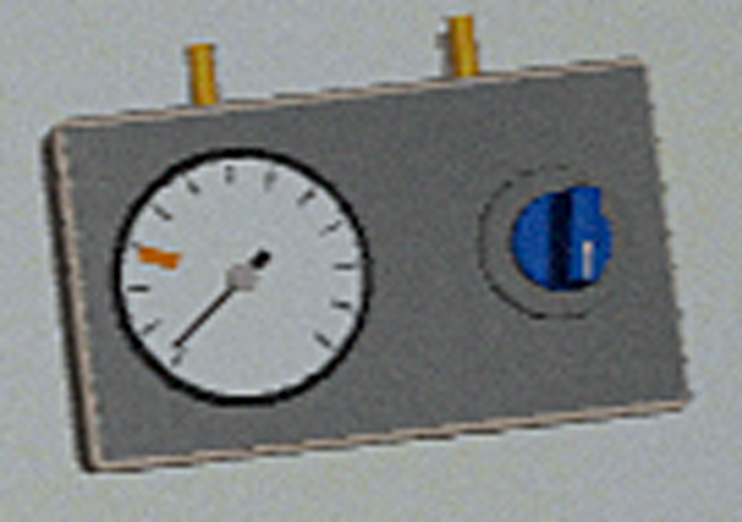

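View pics/z2.png

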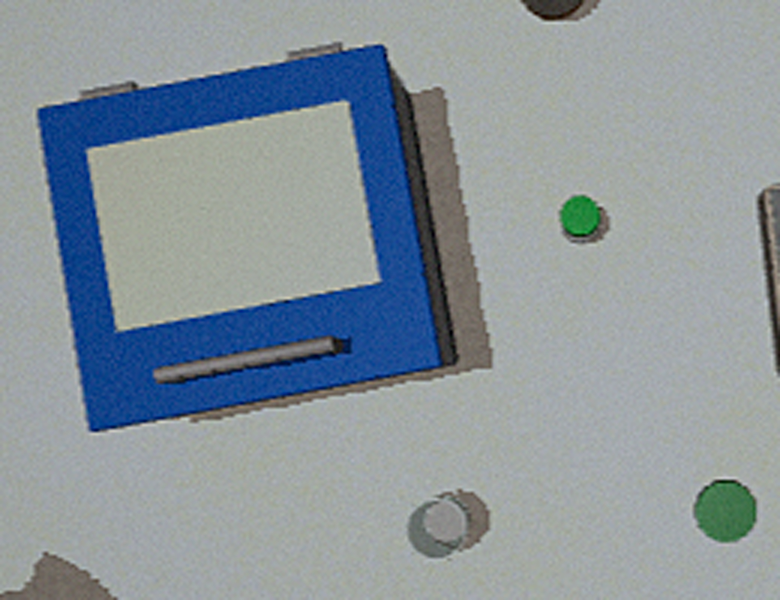

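The needle runs from the hub (242,277) to (175,345) in the zoom, and the marker is at (158,258), so the turn is clockwise. The knob's bar is nearly along the image's vertical, with the white line at the bottom. Next I'll measure with masks.

```bash
cat > m.py <<'E'
from h import *
def meas(p,d,c,verbose=True):
    hsv=cv2.cvtColor(p,cv2.COLOR_BGR2HSV); out={}
    def pts(mask,z): 
        v,u=np.nonzero(mask); return np.array([plane(c,a,b,z) for a,b in zip(u,v)])
    H,W=d.shape; U,V=np.meshgrid(np.arange(W),np.arange(H)); f=K(c)
    cam=np.stack([(U-c['cx'])/f*d,(V-c['cy'])/f*d,d],-1)
    X=R.from_quat(c['orientation']).apply(cam.reshape(-1,3)).reshape(H,W,3)+c['xyz']
    return hsv,X,pts
E
python3 - <<'E'
from m import *
p,d=arm.read_camera('top'); c=arm.calibration('top'); np.savez('top.npz',p=p,d=d)
hsv,X,pts=meas(p,d,c)
box=np.zeros(d.shape,bool); box[125:225,305:440]=1
print('table z',np.median(X[230:240,350:430,2]),'deck',np.median(X[195:205,385:420,2]))
# face
def ax(P):
    P=P[:,:2]; m=P.mean(0); w,v=np.linalg.eigh(np.cov((P-m).T)); return m,v[:,1],np.sqrt(w)
h,s,v=[hsv[...,i] for i in range(3)]
blue=(h>95)&(h<130)&(s>120)&box
print('blue n',blue.sum(), 'z pct',np.percentile(X[blue][:,2],[5,25,50,75,95]))
top=blue&(X[...,2]>0.095)
print('bar top',top.sum(),ax(pts(top,0.104)), ax(X[top]))
org=(h>5)&(h<20)&(s>140)&box; n,l,st,ce=cv2.connectedComponentsWithStats(org.astype('uint8'))
print(st[1:],ce[1:])
for i in range(1,n): print([round(x,4) for x in plane(c,*ce[i],0.068)])
# deck outline
deck=box&(X[...,2]>0.045)
cn=max(cv2.findContours(deck.astype('uint8'),cv2.RETR_EXTERNAL,cv2.CHAIN_APPROX_NONE)[0],key=cv2.contourArea)
W=np.array([plane(c,*q[0],0.06)[:2] for q in cn],dtype=np.float32)
print('console rect',cv2.minAreaRect(W*1000))
# lid
lid=(X[...,2]>0.14)&(np.arange(512)[None]<230)&(np.arange(512)[None]>60)&(np.arange(384)[:,None]>90)&(np.arange(384)[:,None]<245)
cn=max(cv2.findContours(lid.astype('uint8'),cv2.RETR_EXTERNAL,cv2.CHAIN_APPROX_NONE)[0],key=cv2.contourArea)
W=np.array([plane(c,*q[0],0.162)[:2] for q in cn],dtype=np.float32)
print('lid rect',cv2.minAreaRect(W*1000), 'z',np.median(X[lid][:,2]))
bar=lid&(X[...,2]>0.185)
print('handle',bar.sum(),ax(pts(bar,0.203)),ax(X[bar]),np.percentile(X[bar][:,2],[5,50,95]))
def rnd(name,m,z):
    P=pts(m,z); print(name,m.sum(),P.mean(0),np.ptp(P,axis=0))
g=(h>45)&(h<85)&(s>90)
n,l,st,ce=cv2.connectedComponentsWithStats(g.astype('uint8'))
for i in range(1,n):
    if st[i,4]>60: print('green',st[i],plane(c,*ce[i],0.055),plane(c,*ce[i],0.016))
print('beaker rim',plane(c,209,264,0.07), X[264,209])
E
```

```text
table z 0.0007164607232000852 deck 0.060610446294455
blue n 263 z pct [0.0708079  0.07479154 0.08539909 0.103555   0.10671562]
bar top 110 (array([ 0.58741151, -0.35452713]), array([-0.99673372,  0.0807582 ]), array([0.00463799, 0.01217199])) (array([ 0.58746689, -0.35470385]), array([-0.99661297,  0.08223491]), array([0.00427112, 0.01220397]))
[[387 133   2   9  13]
 [390 133   1   1   1]
 [339 138   2   2   3]
 [342 138   2   1   2]
 [340 141   2   8   8]
 [343 141   1   4   4]
 [391 141   1   3   3]
 [388 143   1   1   1]
 [349 157   1   1   1]
 [351 157   1   1   1]
 [344 158   1   1   1]
 [331 175   7   4  17]
 [328 190   1   1   1]] [[387.30769231 137.76923077]
 [390.         133.        ]
 [339.66666667 138.66666667]
 [342.5        138.        ]
 [340.125      144.5       ]
 [343.         142.5       ]
 [391.         142.        ]
 [388.         143.        ]
 [349.         157.        ]
 [351.         157.        ]
 [344.         158.        ]
 [333.70588235 176.47058824]
 [328.         190.        ]]
[np.float64(0.6756), np.float64(-0.3142), np.float64(0.068)]
[np.float64(0.
[... 792 characters left out ...]
41766357421875), 5.5166473388671875)
lid rect ((600.8400268554688, 269.68438720703125), (254.1808319091797, 268.39935302734375), 9.892940521240234) z 0.16267119676363434
handle 447 (array([0.52636629, 0.25024243]), array([-0.73730805,  0.67555669]), array([0.05393825, 0.06469948])) (array([0.50088629, 0.19310167]), array([0.05021734, 0.99873831]), array([0.00829579, 0.11459923])) [0.19764466 0.2027392  1.1488558 ]
green [247 155  13  14 140] [0.62297918 0.01445149 0.055     ] [0.62783405 0.01521331 0.016     ]
green [292 250  20  21 317] [ 0.38036924 -0.10134396  0.055     ] [ 0.37657417 -0.10471067  0.016     ]
beaker rim [0.37390324 0.12346012 0.07      ] [0.36731892 0.13106307 0.00708594]
```

```bash
python3 - <<'E'
from m import *
q=np.load('top.npz'); p,d=q['p'],q['d']; c=arm.calibration('top')
hsv,X,pts=meas(p,d,c)
h,s,v=[hsv[...,i].astype(int) for i in range(3)]
uu,vv=np.meshgrid(np.arange(512),np.arange(384))
def ax(P):
    P=P[:,:2]; m=P.mean(0); w,e=np.linalg.eigh(np.cov((P-m).T)); return m,e[:,1],np.sqrt(w)
# dial face ellipse
box=(uu>318)&(uu<380)&(vv>150)&(vv<212)
face=box&(s<60)&(v>110)
cn=max(cv2.findContours(face.astype('uint8'),cv2.RETR_EXTERNAL,cv2.CHAIN_APPROX_NONE)[0],key=cv2.contourArea)
e=cv2.fitEllipse(cn); C=plane(c,*e[0],0.067); print('dial',e,C)
th=np.radians(5.5); print('dial from console',0.5786-0.06*np.sin(th),-.2744+.06*np.cos(th))
P=np.array([plane(c,a,b,0.069) for a,b in zip(uu.ravel(),vv.ravel())]).reshape(384,512,3)
r=np.hypot(P[...,0]-C[0],P[...,1]-C[1])
m=box&(r<0.047)&(r>0.012)&(v<np.median(v[face])*0.75)&(s<110)
a=np.arctan2(P[...,1]-C[1],P[...,0]-C[0])
print('pointer px',[(int(x),int(y),round(float(np.degrees(k)),1),round(float(t)*1000)) for x,y,k,t in zip(uu[m],vv[m],a[m],r[m])])
o=box&(h>5)&(h<22)&(s>110)&(r<0.05)&(r>.02); print('marker',o.sum(),np.degrees(a[o]).mean(),np.degrees(a[o]).std(),r[o].mean())
# handle
bx=(uu>90)&(uu<190)&(vv>190)&(vv<225)
bar=bx&(d>0)&(X[...,2]>0.185)&(X[...,2]<.22)
bm=pts(bar,0.207); m_,e_,w_=ax(bm); t=(bm[:,:2]-m_)@e_
print('handle',bar.sum(),m_,e_,w_,t.min(),t.max(),(m_+e_*(t.min()+t.max())/2), np.median(X[bar],axis=0))
print('lidz near handle', np.median(X[bx&(d>0)&(X[...,2]<.18)&(X[...,2]>.15)][:,2]))
st=arm.get_state(); print(R.from_quat(st['ee_rot']).as_matrix().round(3))
E
```

```text
dial ((351.53607177734375, 191.86825561523438), (17.059574127197266, 25.771656036376953), 69.60252380371094) [ 0.54440168 -0.22433373  0.067     ]
dial from console 0.5728492548487866 -0.21467622809796924
pointer px [(352, 175, -2.3, 41), (351, 176, 1.2, 39), (352, 176, -2.4, 39), (350, 177, 5.2, 36), (352, 177, -2.5, 36), (353, 177, -6.3, 36), (348, 178, 13.6, 35), (349, 178, 9.7, 34), (350, 178, 5.7, 34), (351, 178, 1.6, 34), (352, 178, -2.6, 34), (346, 179, 22.6, 34), (347, 179, 18.8, 33), (346, 180, 24.4, 32), (347, 180, 20.3, 31), (349, 180, 11.5, 29), (350, 180, 6.8, 29), (351, 180, 2.1, 29), (346, 181, 26.5, 30), (347, 181, 22.1, 29), (349, 181, 12.7, 27), (350, 181, 7.6, 27), (346, 182, 28.8, 27), (347, 182, 24.3, 26), (348, 182, 19.3, 25), (349, 182, 14.0, 25), (350, 182, 8.5, 24), (345, 183, 36.0, 27), (346, 183, 31.6, 25), (344, 184, 43.4, 27), (345, 184, 39.4, 25), (343, 185, 50.8, 27), (344, 185, 47.3, 25), (365, 185, -63.6, 36), (366, 185, -65.2, 39), (367, 185, -66.7, 41), (368, 185, -68.0, 43), (342, 186, 58.0, 27), (343, 186, 55.2, 25), (370, 186, -73.0, 47), (341, 1
[... 7945 characters left out ...]
, -155.5, 46), (346, 210, 161.4, 46), (347, 210, 164.3, 46), (348, 210, 167.3, 45), (349, 210, 170.3, 45), (350, 210, 173.4, 44), (351, 210, 176.5, 44), (352, 210, 179.6, 44), (353, 210, -177.3, 44), (354, 210, -174.1, 44), (355, 210, -171.1, 45), (356, 210, -168.0, 45), (357, 210, -165.1, 46), (358, 210, -162.2, 46), (350, 211, 173.6, 47)]
marker 2 49.93397397559679 48.55903745619825 0.042239088116900456
handle 344 [0.50499734 0.25152492] [-0.17157826  0.98517049] [0.00346217 0.03810902] -0.06558294626378386 0.06524305376729977 [0.5050265 0.2513575] [0.5056666  0.25314925 0.20188688]
lidz near handle 0.1623657407500213
[[-0.001 -0.901  0.434]
 [-0.001  0.434  0.901]
 [-1.     0.    -0.002]]
```

```bash
python3 - <<'E'
from m import *
q=np.load('top.npz'); p,d=q['p'],q['d']; c=arm.calibration('top')
hsv,X,pts=meas(p,d,c)
h,s,v=[hsv[...,i].astype(int) for i in range(3)]
uu,vv=np.meshgrid(np.arange(512),np.arange(384))
P=np.array([plane(c,a,b,0.070) for a,b in zip(uu.ravel(),vv.ravel())]).reshape(384,512,3)
ring=cv2.findContours(((v>110)&(s<70)&(abs(uu-349)<25)&(abs(vv-180)<25)).astype('uint8'),cv2.RETR_EXTERNAL,cv2.CHAIN_APPROX_NONE)[0]
k=max(ring,key=cv2.contourArea); e=cv2.minEnclosingCircle(k); print('face circle',e,plane(c,*e[0],.067))
C=np.array([0.5728,-.2147])
print('hub',plane(c,348.8,180.0,.070))
for C in (C,plane(c,348.8,180.0,.07)[:2]):
    r=np.hypot(P[...,0]-C[0],P[...,1]-C[1]); a=np.arctan2(P[...,1]-C[1],P[...,0]-C[0])
    # darkest angle per sampled radius
    m=(r<.040)&(r>.014)&(v<105)&(s<80)
    w=130-v[m]; print('ptr',m.sum(),np.degrees(np.sort(a[m])).round(0))
    o=(h>5)&(h<22)&(s>100)&(r<.05)&(r>.026)&(v>60); print('mk',o.sum(),np.degrees(a[o]).round(0),np.degrees(a[o]).mean(),r[o].mean())
E
```

```text
face circle ((350.5, 195.5), 13.58317756652832) [ 0.53559445 -0.22162129  0.067     ]
hub [ 0.57318048 -0.2177758   0.07      ]
ptr 66 [-177. -175. -172. -170. -166. -166. -162. -147. -142. -140. -131. -121.
 -106. -100.  -94.  -89.  -69.  -65.  -61.  -58.  -48.  -47.  -42.  -29.
  -20.    3.   13.   20.   32.   33.   45.   68.   96.  105.  118.  119.
  135.  135.  135.  135.  135.  136.  136.  137.  138.  138.  139.  139.
  140.  140.  141.  141.  142.  142.  143.  143.  144.  145.  145.  148.
  155.  156.  168.  171.  175.  176.]
mk 20 [73. 72. 71. 70. 76. 75. 74. 73. 72. 71. 69. 67. 78. 78. 77. 76. 75. 74.
 79. 79.] 73.86852899395858 0.03571424695711327
ptr 62 [-177. -176. -174. -170. -169. -152. -146. -146. -135. -128. -126. -109.
 -102.  -95.  -91.  -84.  -61.  -61.  -53.  -41.  -34.  -25.  -11.   13.
   19.   25.   36.   43.   70.  104.  116.  129.  130.  131.  131.  131.
  132.  132.  132.  135.  135.  135.  135.  135.  135.  135.  137.  137.
  138.  138.  139.  139.  140.  142.  142.  151.  160.  165.  166.  170.
  171.  180.]
mk 20 [74. 73. 73. 72. 77. 77. 76. 75. 74. 73. 72. 70. 80. 79. 78. 78. 77. 76.
 81. 80.] 75.71632927151826 0.03857858878059092
```

```bash
python3 -m handwheel '[[[0,0.015,-0.044,0.003,0,0,0.18],[0,0.015,-0.044,0.003,0,0,0.18],[0,0.015,-0.044,0.003,0,0,0.18],[0,0.015,-0.044,0.003,0,0,0.18],[0,0.015,-0.044,0.003,0,0,0.18],[0,0.015,-0.044,0.003,0,0,0.18],[0,0.015,-0.044,0.003,0,0,0.18],[0,0.015,-0.044,0.003,0,0,0.18],[0,0.015,-0.044,0.003,0,0,0.18],[0,0.015,-0.044,0.003,0,0,0.18]]]' 40
```

```text
clock: 0.98
tcp_pos: [0.3911, 0.2094, 0.2554]
ee_rot: [-0.419, 0.57, 0.419, 0.57]
ft_force: [1.0, 0.1, -0.0]
finger_gap: 1.0
```

```bash
python3 -m handwheel '[[[0,0.015,-0.044,0,0,0,0.18],[0,0.015,-0.044,0,0,0,0.18],[0,0.015,-0.044,0,0,0,0.18],[0,0.015,-0.044,0,0,0,0.18],[0,0.015,-0.044,0,0,0,0.18],[0,0.015,-0.044,0,0,0,0.18],[0,0.015,-0.044,0,0,0,0.18],[0,0.015,-0.044,0,0,0,0.18],[0,0.015,-0.044,0,0,0,0.18],[0,0.015,-0.044,0,0,0,0.18]]]'
```

```text
clock: 1.82
tcp_pos: [0.5112, -0.1427, 0.2551]
ee_rot: [-0.458, 0.539, 0.458, 0.538]
ft_force: [0.5, 0.5, -0.0]
finger_gap: 0.996
```

```bash
python3 -m handwheel '[[[0,0.0136,-0.0377,-0.015,0,0,0.14],[0,0.0136,-0.0377,-0.015,0,0,0.14],[0,0.0136,-0.0377,-0.015,0,0,0.14],[0,0.0136,-0.0377,-0.015,0,0,0.14],[0,0.0136,-0.0377,-0.015,0,0,0.14],[0,0.0136,-0.0377,-0.015,0,0,0.14],[0,0.0136,-0.0377,-0.015,0,0,0.14],[0,0,0,0,0,0,0],[0,0,0,0,0,0,0],[0,0,0,0,0,0,0]]]'
python3 - <<'E'
from h import *
c=arm.calibration('wrist'); p,d=arm.read_camera('wrist'); cv2.imwrite('pics/w1.png',p); np.savez('w1.npz',p=p,d=d,**c); print(c, arm.get_state()['joint_pos'])
E
```

```text
clock: 2.65
tcp_pos: [0.5867, -0.3514, 0.1706]
ee_rot: [-0.478, 0.52, 0.48, 0.52]
ft_force: [0.4, 0.5, -0.6]
finger_gap: 1.005
{'vertical_fov': 69.63101923815506, 'cx': 250.49262079023143, 'cy': 186.5539381223494, 'xyz': array([ 0.50591454, -0.34447   ,  0.31300993]), 'orientation': array([0.72631407, 0.66845903, 0.10915115, 0.11711719])} [-7.02067922e-01  6.72077927e-01  1.32673660e+00  3.35244742e-04
  1.14417439e+00 -2.19094609e+00]
```

View pics/w1.png

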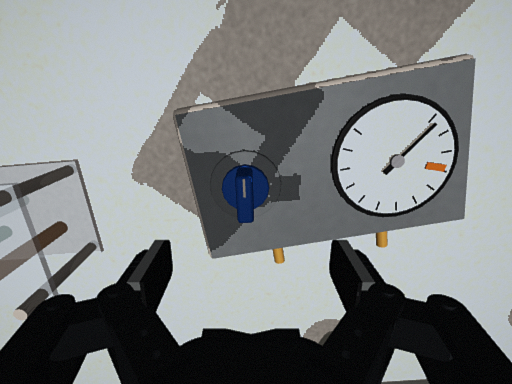

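The wrist view shows the knob at (245,187), its bar along the image's vertical, the dial hub at (397,160), the needle tip at (436,124) and the marker at (435,166). Refining with it.

```bash
cat > wd.py <<'E'
from m import *
def ax(P):
    P=P[:,:2]; m=P.mean(0); w,e=np.linalg.eigh(np.cov((P-m).T)); return m,e[:,1],np.sqrt(w)
def dial(p,d,c,C):
    """C: approximate dial centre in the world"""
    hsv,X,pts=meas(p,d,c); h,s,v=[hsv[...,i].astype(int) for i in range(3)]
    r=np.hypot(X[...,0]-C[0],X[...,1]-C[1]); near=(r<.065)&(d>0)&(X[...,2]>.05)&(X[...,2]<.085)
    fc=near&(v>130)&(s<50)
    n,l,st,ce=cv2.connectedComponentsWithStats(fc.astype('uint8'))
    k=[i for i in range(1,n)]; k=max(k,key=lambda i:st[i,4])
    cn=max(cv2.findContours((l==k).astype('uint8'),cv2.RETR_EXTERNAL,cv2.CHAIN_APPROX_NONE)[0],key=cv2.contourArea)
    hull=cv2.convexHull(cn)
    e=cv2.fitEllipse(hull); C=plane(c,*e[0],.068)
    W=np.array([plane(c,*q[0],.068)[:2] for q in hull]); rr=np.hypot(*(W-C[:2]).T)
    v_,u_=np.nonzero(near); P=np.array([plane(c,a,b,.070) for a,b in zip(u_,v_)])
    rp=np.hypot(*(P-C)[:,:2].T); a=np.arctan2(*(P-C)[:,1::-1].T)
    vn,sn,hn=v[near],s[near],h[near]
    dk=(vn<100)&(sn<90)&(rp<.036)&(rp>.018)
    o=(hn>5)&(hn<22)&(sn>120)&(rp<.05)&(rp>.026)
    ma=np.arctan2(np.sin(a[o]).mean(),np.cos(a[o]).mean()); pa=np.arctan2(np.median(np.sin(a[dk])),np.median(np.cos(a[dk])))
    print('face C',C.round(4),'radius',rr.mean().round(4),rr.std().round(4))
    # line fit of the needle itself
    m,e_,w=ax(P[dk]); la=np.arctan2(e_[1],e_[0]); 
    print('needle',dk.sum(),np.degrees(pa).round(2),'line',np.degrees(la).round(2),w.round(4),'off',(np.cross(e_,m-C[:2])*1e3).round(2))
    print('marker',o.sum(),np.degrees(ma).round(2),rp[o].mean().round(4),'diff rad',np.round(pa-ma,3),'knob cw',np.round((pa-ma)/.7,3))
E
python3 - <<'E'
from wd import *
q=np.load('w1.npz'); p,d=q['p'],q['d']; c={k:(q[k] if q[k].ndim else float(q[k])) for k in q.files if k not in 'pd'}
hsv,X,pts=meas(p,d,c); h,s,v=[hsv[...,i].astype(int) for i in range(3)]
dial(p,d,c,[.573,-.2165])
r=np.hypot(X[...,0]-.587,X[...,1]+.354)
b=(r<.045)&(s>90)&(h>95)&(h<130); print(np.percentile(X[b][:,2],[5,50,95]))
t=b&(X[...,2]>.098); P=pts(t,.104); m,e,w=ax(P); tt=(P[:,:2]-m)@e; n=(P[:,:2]-m)@[-e[1],e[0]]
print('bar',t.sum(),m,np.arctan2(*e[::-1]),np.ptp(tt),np.ptp(n),m+e*(tt.max()+tt.min())/2)
lo=b&(X[...,2]<.078)&(X[...,2]>.06); print('disc pts',lo.sum())
W=pts(lo,.074)[:,:2].astype('float32'); cc=cv2.minEnclosingCircle(W*1000); print('disc circle',cc)
E
```

```text
face C [ 0.5694 -0.2179  0.068 ] radius 0.0521 0.0024
needle 69 129.39 line 148.36 [0.0028 0.0057] off -9.21
marker 141 71.37 0.0379 diff rad 1.012 knob cw 1.446
[0.07294723 0.24419607 0.26484919]
bar 3360 [ 0.70614015 -0.37090706] -2.620446354911858 0.26709327950477835 0.2549848047455336 [ 0.72061909 -0.36259492]
disc pts 997
disc circle ((592.3084716796875, -353.7975158691406), 28.538686752319336)
```

```bash
python3 - <<'E'
from wd import *
q=np.load('w1.npz'); p,d=q['p'],q['d']; c={k:(q[k] if q[k].ndim else float(q[k])) for k in q.files if k not in 'pd'}
hsv,X,pts=meas(p,d,c); h,s,v=[hsv[...,i].astype(int) for i in range(3)]
r=np.hypot(X[...,0]-.587,X[...,1]+.354)
t=(r<.045)&(X[...,2]>.098)&(X[...,2]<.112)&(d>0)
n,l,st,ce=cv2.connectedComponentsWithStats(t.astype('uint8')); print(st[1:])
k=1+np.argmax(st[1:,4]); t=l==k
P=pts(t,.104); m,e,w=ax(P); rc=cv2.minAreaRect(P[:,:2].astype('float32')*1000); print('bar',m,np.arctan2(e[1],e[0]),rc,np.median(X[t],axis=0))
# needle by hub/tip picks
C=plane(c,397,160,.07);T=plane(c,436,124,.07);M=plane(c,435.5,166,.07)
a=lambda A:np.degrees(np.arctan2(A[1]-C[1],A[0]-C[0]));print(C,a(T),a(M),np.hypot(*(T-C)[:2]),np.hypot(*(M-C)[:2]))
a_=cv2.resize(p[90:225,320:480],None,fx=5,fy=5,interpolation=cv2.INTER_CUBIC);cv2.imwrite('pics/w1z.png',a_[:600])
E
```

```text
[[235 174  19  49 811]]
bar [ 0.58493513 -0.35557987] 3.0937931717947906 ((585.2860717773438, -355.5913391113281), (13.767133712768555, 41.79867172241211), 87.28353118896484) [ 0.58484232 -0.35555968  0.10340105]
[ 0.57249469 -0.21720594  0.07      ] 133.46018930268613 76.43956190773662 0.042588140403672654 0.03630124883196595
```

View pics/w1z.png

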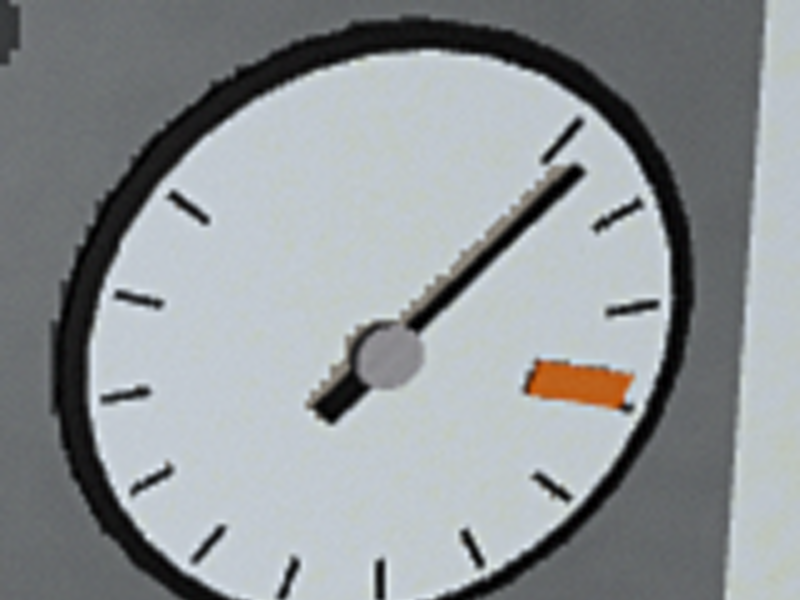

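```bash
python3 -m handwheel '[[[0,-0.001,-0.0045,-0.023,0,0,0.2],[0,0,0,-0.023,0,0,0],[0,0,0,-0.023,0,0,0],[0,0,0,-0.023,0,0,0],[0,0,0,-0.021,0,0,0],[0,0,0,0,0,0,0],[0,0,0,0,0,0,0],[1,0,0,0,0,0,0],[1,0,0,0,0,0,0],[1,0,0,0,0,0,0]]]' 30
```

```text
clock: 3.53
tcp_pos: [0.5873, -0.356, 0.0827]
ee_rot: [-0.484, 0.516, 0.482, 0.516]
ft_force: [0.2, -0.9, -0.6]
finger_gap: 0.606
```

```bash
python3 -m handwheel '[[[1,0,0,0,0,0,0],[1,0,0,0,0,0,0],[1,0,0,0,0,0,0],[1,0,0,0,0,0,0],[1,0,0,0,0,0,0],[1,0,0,0,0,0,0],[1,0,0,0,0,0,0],[1,0,0,0,0,0,0],[1,0,0,0,0,0,0],[1,0,0,0,0,0,0]]]'
```

```text
clock: 4.37
tcp_pos: [0.5866, -0.3563, 0.0815]
ee_rot: [-0.484, 0.516, 0.483, 0.516]
ft_force: [-2.4, -1.6, 4.9]
finger_gap: 0.152
```

```bash
python3 -m handwheel '[[[1,0,0,0,0,0,-0.85],[1,0,0,0,0,0,-0.85],[1,0,0,0,0,0,-0.85],[1,0,0,0,0,0,-0.85],[1,0,0,0,0,0,-0.85],[1,0,0,0,0,0,-0.85],[1,0,0,0,0,0,-0.85],[1,0,0,0,0,0,-0.85],[1,0,0,0,0,0,-0.85],[1,0,0,0,0,0,-0.85]]]'
```

```text
clock: 5.2
tcp_pos: [0.5867, -0.3562, 0.0816]
ee_rot: [-0.283, 0.648, 0.282, 0.648]
ft_force: [-1.5, -2.1, 5.4]
finger_gap: 0.159
```

```bash
python3 -m handwheel '[[[1,0,0,0,0,0,-0.85],[1,0,0,0,0,0,-0.85],[1,0,0,0,0,0,-0.85],[1,0,0,0,0,0,-0.85],[1,0,0,0,0,0,-0.85],[1,0,0,0,0,0,-0.85],[1,0,0,0,0,0,-0.85],[1,0,0,0,0,0,-0.85],[1,0,0,0,0,0,-0.85],[1,0,0,0,0,0,0]]]'
cat > shot.py <<'E'
from h import *
import sys
n=sys.argv[1]
for cam in ('top','wrist'):
    c=arm.calibration(cam); p,d=arm.read_camera(cam); cv2.imwrite(f'pics/{cam}{n}.png',p); np.savez(f'{cam}{n}.npz',p=p,d=d,**c)
    if cam=='top': cv2.imwrite(f'pics/tz{n}.png',cv2.resize(p[130:225,305:440],None,fx=5.5,fy=5.5,interpolation=cv2.INTER_CUBIC))
s=arm.get_state(); print(s['tcp_pos'],s['joint_pos'],R.from_quat(s['ee_rot']).as_matrix()[:,2])
E
python3 shot.py 2
```

```text
clock: 6.03
tcp_pos: [0.5867, -0.3562, 0.0815]
ee_rot: [-0.074, 0.703, 0.074, 0.703]
ft_force: [-1.4, -1.7, 5.9]
finger_gap: 0.16
[ 0.5867161  -0.35617079  0.08153566] [-7.07875082e-01  7.83220789e-01  1.37723496e+00 -4.22228891e-04
  9.79900723e-01 -9.19766372e-01] [9.77585289e-01 2.10539265e-01 4.69956682e-04]
```

View pics/tz2.png

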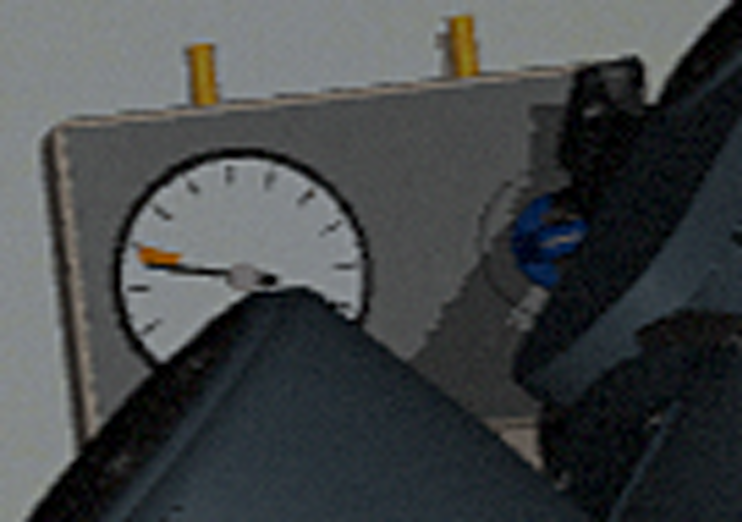

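View pics/wrist2.png

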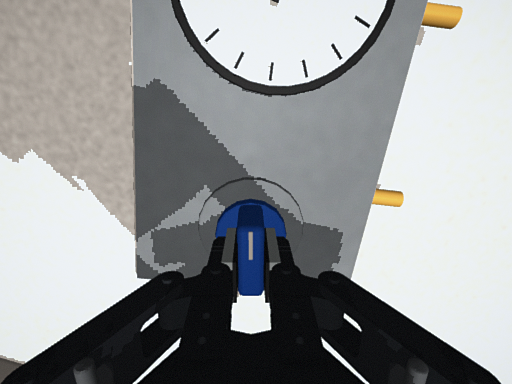

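The needle runs from the hub (242,277) through (190,269), about 6° short of the marker at (158,257). That agrees with the remaining turn expected, about 0.14 rad of knob.

```bash
python3 -m handwheel '[[[1,0,0,0,0,0,-0.6],[1,0,0,0,0,0,-0.6],[1,0,0,0,0,0,-0.6],[1,0,0,0,0,0,0],[1,0,0,0,0,0,0],[0.6,0,0,0,0,0,0],[0.4,0,0,0,0,0,0],[0.4,0,0,0,0,0,0],[0.4,0,0,0,0,0,0],[0.4,0,0,0,0,0,0]]]'
```

```text
clock: 6.97
tcp_pos: [0.5864, -0.3552, 0.0804]
ee_rot: [-0.024, 0.707, 0.024, 0.707]
ft_force: [-0.1, -0.7, -0.2]
finger_gap: 0.6
```

```bash
python3 -m handwheel '[[[0.2,0,0,0,0,0,0],[0,0,0,0.02,0,0,0],[0,0,0,0.04,0,0,0],[0,0,0,0.04,0,0,0],[0,0,0,0.04,0,0,0],[0,-0.02,0.0,0.03,0,0,0],[0,-0.04,0,0,0,0,0],[0,-0.04,0,0,0,0,0],[0,-0.04,0,0,0,0,0],[0,0,0,0,0,0,0]]]'; python3 shot.py 3
```

```text
clock: 7.8
tcp_pos: [0.4687, -0.3538, 0.2166]
ee_rot: [-0.022, 0.709, 0.025, 0.705]
ft_force: [-0.3, 0.6, -1.1]
finger_gap: 1.005
[ 0.47379728 -0.35575302  0.21728333] [-8.32706814e-01  4.99650401e-01  1.53181112e+00  4.38409391e-04
  1.10976164e+00 -8.99489292e-01] [9.97783726e-01 6.65383195e-02 5.37297858e-04]
```

View pics/tz3.png

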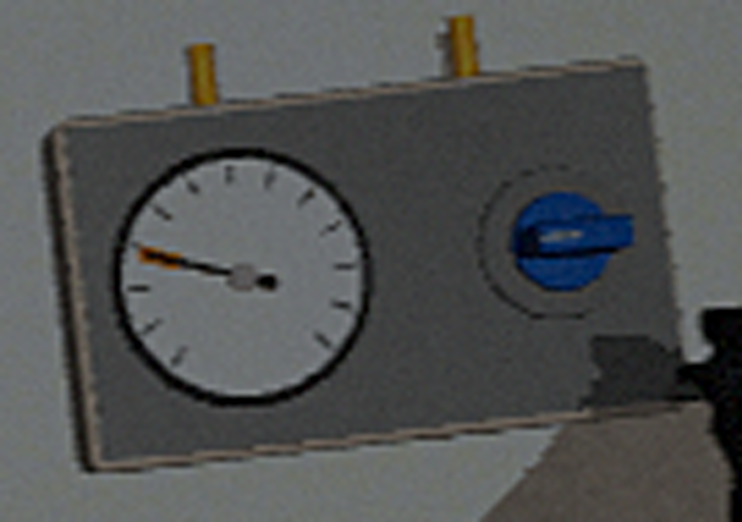

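View pics/wrist3.png

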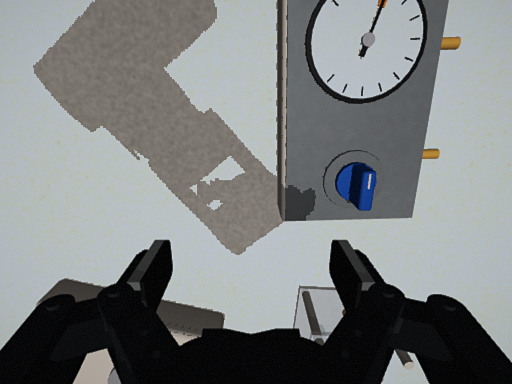

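The needle now lies over the orange marker in both views: in the top zoom it passes (165,258), inside the bar. I'll check more closely in the wrist picture before moving on.

```bash
python3 - <<'E'
import cv2
p=cv2.imread('pics/wrist3.png'); cv2.imwrite('pics/w3z.png',cv2.resize(p[0:75,320:420],None,fx=8,fy=8,interpolation=cv2.INTER_CUBIC))
E
```

```text
(no output)
```

View pics/w3z.png

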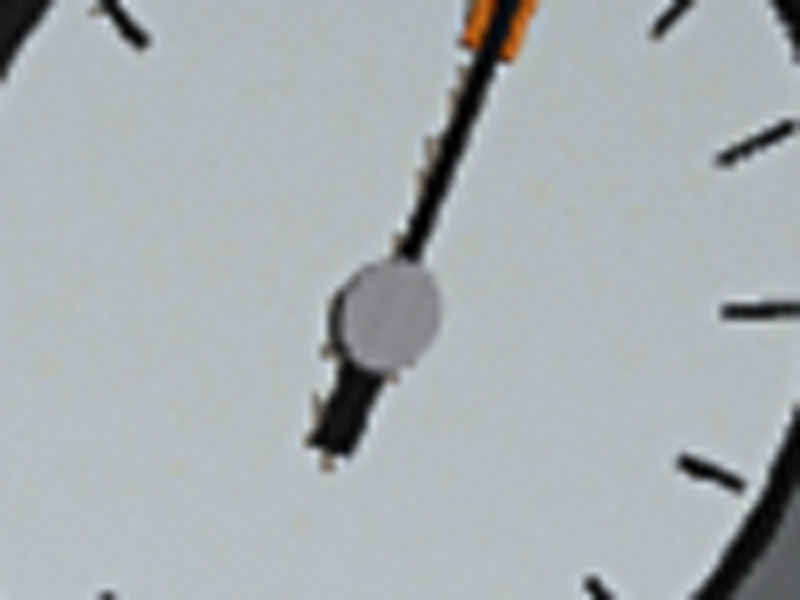

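The pointer is centred on the marker, so I'm moving to the handle at (0.505, 0.2515), axis height about 0.197.

```bash
python3 -m handwheel '[[[0,0.002,0.042,0.017,0,0,0.07],[0,0.002,0.042,0.017,0,0,0.07],[0,0.002,0.042,0.017,0,0,0.07],[0,0.002,0.042,0.017,0,0,0.07],[0,0.002,0.042,0.017,0,0,0.07],[0,0.002,0.042,0.017,0,0,0.07],[0,0.002,0.042,0,0,0,0.07],[0,0.002,0.042,0,0,0,0.07],[0,0.002,0.042,0,0,0,0.07],[0,0.002,0.042,0,0,0,0.07]]]' 70
```

```text
clock: 8.73
tcp_pos: [0.4921, -0.0175, 0.2991]
ee_rot: [-0.044, 0.705, 0.044, 0.707]
ft_force: [-0.0, -0.7, 0.1]
finger_gap: 1.002
```

```bash
python3 -m handwheel '[[[0,0.002,0.042,0,0,0,0.07],[0,0.002,0.042,0,0,0,0.07],[0,0.002,0.042,0,0,0,0.07],[0,0.002,0.042,0,0,0,0.07],[0,0.002,0.042,0,0,0,0.07],[0,0.002,0.042,0,0,0,0.07],[0,0.002,0.042,0,0,0,0.07],[0,0.002,0.042,0,0,0,0.07],[0,0,0,0,0,0,0.07],[0,0,0,0,0,0,0]]]'; python3 shot.py 4
```

```text
clock: 9.57
tcp_pos: [0.5038, 0.2519, 0.2984]
ee_rot: [-0.063, 0.704, 0.063, 0.705]
ft_force: [-0.3, -0.8, 0.2]
finger_gap: 1.0
[0.50361111 0.24939835 0.298325  ] [ 2.61232515e-01  3.69405339e-01  1.50949146e+00 -4.65134753e-04
  1.26276741e+00  8.57375840e-02] [ 9.84615614e-01  1.74734348e-01 -3.33681444e-05]
```

View pics/wrist4.png

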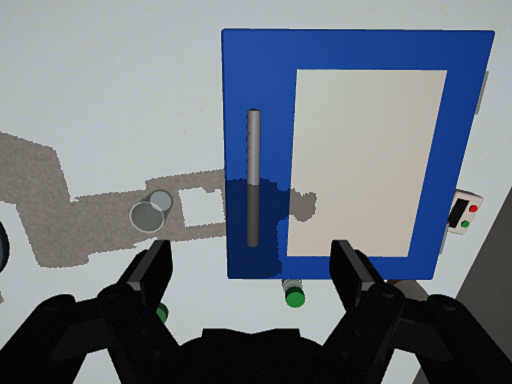

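The wrist view shows the handle bar from (253,110) to (253,247), centred between the fingers and upright in the image. Verifying its position.

```bash
python3 - <<'E'
from wd import *
q=np.load('wrist4.npz'); p,d=q['p'],q['d']; c={k:(q[k] if q[k].ndim else float(q[k])) for k in q.files if k not in 'pd'}
hsv,X,pts=meas(p,d,c)
uu,vv=np.meshgrid(np.arange(512),np.arange(384))
t=(X[...,2]>.185)&(X[...,2]<.212)&(d>0)&(abs(uu-253)<20)&(vv>90)&(vv<260)
P=pts(t,.200);m,e,w=ax(P); rc=cv2.minAreaRect(P[:,:2].astype('float32')*1000); print(t.sum(),m,np.arctan2(e[1],e[0])-np.pi/2,rc,np.median(X[t],axis=0))
E
```

```text
1747 [0.5046106  0.26105537] 0.1718418497445604 ((505.8069763183594, 255.64920043945312), (11.31921100616455, 130.7584686279297), 9.944574356079102) [0.50413722 0.26384611 0.20158641]
```

```bash
python3 -m handwheel '[[[0,0.002,0.004,-0.025,0,0,0],[0,0,0,-0.025,0,0,0],[0,0,0,-0.025,0,0,0],[0,0,0,-0.025,0,0,0],[0,0,0,-0.025,0,0,0],[0,0,0,-0.015,0,0,0],[0,0,0,-0.01,0,0,0],[0,0,0,0,0,0,0],[0,0,0,0,0,0,0],[1,0,0,0,0,0,0]]]' 70
```

```text
clock: 10.5
tcp_pos: [0.5059, 0.2521, 0.1795]
ee_rot: [-0.061, 0.704, 0.062, 0.705]
ft_force: [-0.4, -0.3, 0.3]
finger_gap: 0.886
```

```bash
python3 -m handwheel '[[[1,0,0,0,0,0,0],[1,0,0,0,0,0,0],[1,0,0,0,0,0,0],[1,0,0,0,0,0,0],[1,0,0,0,0,0,0],[1,0,0,0,0,0,0],[1,0,0,0,0,0,0],[1,0,0,0,0,0,0],[1,0,0,0,0,0,0],[1,0,0,0,0,0,0]]]'; python3 shot.py 5
```

```text
clock: 11.33
tcp_pos: [0.5055, 0.2526, 0.179]
ee_rot: [-0.062, 0.704, 0.062, 0.705]
ft_force: [1.7, 1.1, 3.7]
finger_gap: 0.112
[0.50551409 0.25261511 0.17895527] [2.65661803e-01 5.13935801e-01 1.63868741e+00 1.26964615e-04
 9.87311125e-01 9.07793658e-02] [0.98475786 0.17392313 0.00164187]
```

View pics/wrist5.png

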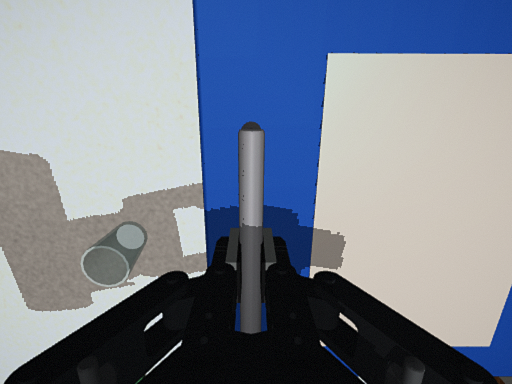

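Gripped (opening matches a 12 mm bar). Breaking the seal slowly, following the hinge arc.

```bash
python3 -m handwheel '[[[1,0.0001,0,0.0008,-0.005,0.036,0],[1,0.0001,0,0.0008,-0.005,0.036,0],[1,0.0001,0,0.0008,-0.005,0.036,0],[1,0.0001,0,0.0008,-0.005,0.036,0],[1,0.0001,0,0.0008,-0.005,0.036,0],[1,0.0001,0,0.0008,-0.005,0.036,0],[1,0.0001,0,0.0008,-0.005,0.036,0],[1,0.0001,0,0.0008,-0.005,0.036,0],[1,0.0001,0,0.0008,-0.005,0.036,0],[1,0.0001,0,0.0008,-0.005,0.036,0]]]'
```

```text
clock: 12.27
tcp_pos: [0.5056, 0.2526, 0.1822]
ee_rot: [-0.062, 0.715, 0.061, 0.694]
ft_force: [7.3, 3.7, -20.7]
finger_gap: 0.111
```

```bash
python3 -m handwheel '[[[1,0.0001,0,0.0008,-0.005,0.03,0],[1,0.0001,0,0.0008,-0.005,0.03,0],[1,0.0001,0,0.0008,-0.005,0.03,0],[1,0.0001,0,0.0008,-0.005,0.03,0],[1,0.0001,0,0.0008,-0.005,0.03,0],[1,0,0,0,0,0,0],[1,0,0,0,0,0,0],[1,0,0,0,0,0,0],[1,0,0,0,0,0,0],[1,0,0,0,0,0,0]]]'; python3 - <<'E'
from h import *
s=arm.get_state(); print(s['tcp_pos'],s['ft_force'],s['moment'])
c=arm.calibration('top'); p,d=arm.read_camera('top'); np.savez('top6.npz',p=p,d=d)
q=np.load('top.npz')
for (u,v) in ((100,220),(190,205),(170,190),(90,130)):
    f=lambda D:dep(c,u,v,np.median(D[v-2:v+3,u-2:u+3]))[2].round(4)
    print((u,v),f(q['d']),f(d))
E
```

```text
clock: 13.1
tcp_pos: [0.5067, 0.2528, 0.1872]
ee_rot: [-0.062, 0.719, 0.061, 0.69]
ft_force: [5.5, 3.3, -6.3]
finger_gap: 0.114
[0.50670474 0.2527901  0.18724868] [ 5.50596178  3.30078908 -6.32497045] [ 0.48617072 -0.93433971 -0.03173703]
(100, 220) 0.1618 0.4874
(190, 205) 0.1621 0.1712
(170, 190) 0.1618 0.1696
(90, 130) 0.1623 0.1635
```

The seal broke gently: the lid's front has risen about 8–9 mm and the force has dropped to about 6 N. I'm continuing along the arc to about 0.2 rad.

```bash
python3 -m handwheel '[[[1,0.0005,0.0001,0.0021,-0.017,0.098,0],[1,0.0005,0.0001,0.0021,-0.017,0.098,0],[1,0.0005,0.0001,0.0021,-0.017,0.098,0],[1,0.0005,0.0001,0.0021,-0.017,0.098,0],[1,0.0005,0.0001,0.0021,-0.017,0.098,0],[1,0.0005,0.0001,0.0021,-0.017,0.098,0],[1,0.0005,0.0001,0.0021,-0.017,0.098,0],[1,0.0005,0.0001,0.0021,-0.017,0.098,0],[1,0.0005,0.0001,0.0021,-0.017,0.098,0],[1,0.0005,0.0001,0.0021,-0.017,0.098,0]]]'
```

```text
clock: 13.98
tcp_pos: [0.51, 0.2534, 0.2035]
ee_rot: [-0.065, 0.746, 0.058, 0.66]
ft_force: [3.9, 3.0, -8.1]
finger_gap: 0.112
```

```bash
python3 -m handwheel '[[[1,0.0005,0.0001,0.0021,-0.017,0.098,0],[1,0.0005,0.0001,0.0021,-0.017,0.098,0],[1,0.0005,0.0001,0.0021,-0.017,0.098,0],[1,0.0005,0.0001,0.0021,-0.017,0.098,0],[1,0.0005,0.0001,0.0021,-0.017,0.098,0],[1,0.0005,0.0001,0.0021,-0.017,0.098,0],[1,0.0005,0.0001,0.0021,-0.017,0.098,0],[1,0.0005,0.0001,0.0021,-0.017,0.098,0],[1,0.0005,0.0001,0.0021,-0.017,0.098,0],[1,0.0005,0.0001,0.0021,-0.017,0.098,0]]]'
```

```text
clock: 14.82
tcp_pos: [0.5153, 0.2543, 0.221]
ee_rot: [-0.067, 0.771, 0.056, 0.631]
ft_force: [6.3, 2.7, -5.1]
finger_gap: 0.109
```

```bash
python3 -m handwheel '[[[1,0,0,0,0,0,0],[1,0,0,0,0,0,0],[1,0,0,0,0,0,0],[1,0,0,0,0,0,0],[1,0,0,0,0,0,0],[1,0,0,0,0,0,0],[1,0,0,0,0,0,0],[1,0,0,0,0,0,0],[1,0,0,0,0,0,0],[1,0,0,0,0,0,0]]]'; python3 shot.py 7; python3 - <<'E'
from wd import *
p,d=arm.read_camera('scene'); cv2.imwrite('pics/scene7.png',p)
q=np.load('top7.npz'); p,d=q['p'],q['d']; c=arm.calibration('top')
hsv,X,pts=meas(p,d,c); q0=np.load('top.npz'); h0,X0,_=meas(q0['p'],q0['d'],c)
n=np.array([.985,.1716]); 
uu,vv=np.meshgrid(np.arange(512),np.arange(384))
m=(uu>85)&(uu<205)&(vv>110)&(vv<225)&(d>0)&(X[...,2]>.155)&(X[...,2]<.24)&(hsv[...,0]>95)&(hsv[...,0]<125)&(hsv[...,1]>140)
t=X[m][:,:2]@n; z=X[m][:,2]
from scipy.stats import theilslopes
i=np.random.default_rng(0).choice(len(t),min(600,len(t)),replace=False)
sl=theilslopes(z[i],t[i])[0]; print(m.sum(),'lid angle',np.arctan(-sl))
s=arm.get_state(); print(s['ft_force'],s['joint_vel'].round(4),s['finger_gap'],s['tcp_pos'])
h=hsv[...,0];g=(h>45)&(h<85)&(hsv[...,1]>90)
k,l,st,ce=cv2.connectedComponentsWithStats(g.astype('uint8')); print([(ce[j].round(1)) for j in range(1,k) if st[j,4]>60])
E
```

```text
clock: 15.65
tcp_pos: [0.5153, 0.2543, 0.221]
ee_rot: [-0.067, 0.771, 0.056, 0.631]
ft_force: [5.6, 1.2, -5.3]
finger_gap: 0.112
[0.51528131 0.25428613 0.22101968] [0.25465206 0.55269416 1.43432455 0.01823877 1.35171726 0.07446088] [ 0.96556379  0.17039669 -0.19659992]
4130 lid angle 0.19916705190891038
[ 5.735518    2.52155269 -5.74266974] [ 0.0011 -0.0002 -0.0005  0.001  -0.0014  0.0008] 0.11524288264791584 [0.51529411 0.25428581 0.22102596]
[array([253. , 161.6]), array([301.6, 259.8])]
```

View pics/scene7.png

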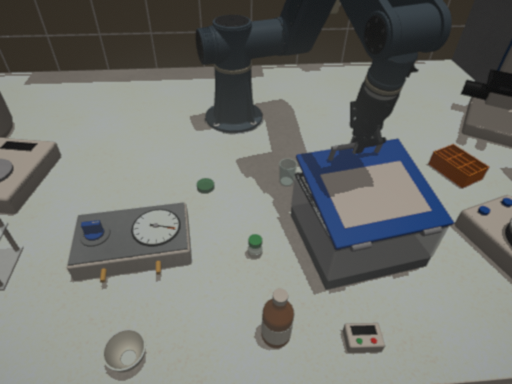

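View pics/tz7.png

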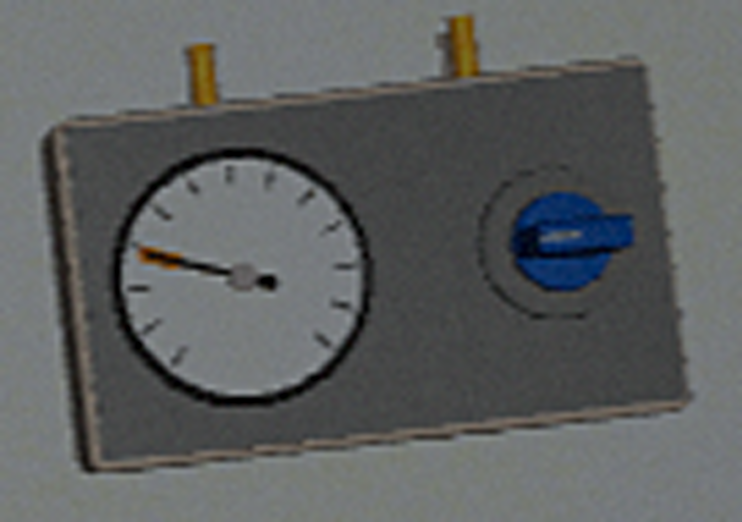

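View pics/wrist7.png

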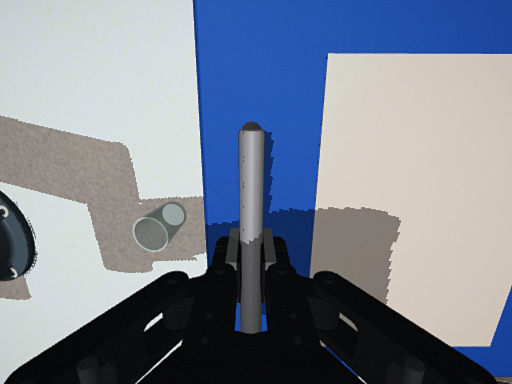

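The lid stands at 0.199 rad and is held still. The pointer still covers the marker, at (165,258) in the top zoom. The beaker, dish and jar are where they were, so I'm handing in.

```bash
python3 -c "
from workcell import arm
print(arm.finish_job())"
```

```text
the job is handed in; nothing more can be done
None
```

I turned the knob until the pointer lay over the orange marker and let go. Then I gripped the lid's handle, broke the seal slowly and handed in at 15.8 s with the lid still held open.

Last checks before handing in:
- **Lid angle:** it measured 0.199 rad, a gap of about 48 mm. The arm was still, and the fingers closed to a width that fits the bar.
- **Seal:** the pull peaked at about 21 N and fell to about 6 N once the seal broke. That peak is above the stated 14 N, probably because the tool was also pressing slightly against the hinge arc. The lid did not jump.
- **Pointer:** it lay over the marker in the top and wrist views after release. The top view showed it unchanged at the end.
- **Bystanders:** the jar and dish were within 1 pixel (about 2–3 mm) of their starting positions. I checked the beaker only by eye, and it looked unmoved.

Two early mask measurements failed: the dial circle, and the needle line fit in the wrist image. I replaced them with hub and tip points picked by eye, which agreed between the top and wrist cameras to about 2–3 degrees. No check failed at the end.

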